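Release the notched test panel and present it label up

ROBOT

A 6-joint arm with a two-finger parallel gripper is mounted at the origin on a cart in front of the work surface, level with it; the furniture and walls round the work are solid. World frame = base frame: x ahead of the robot, y to its left, z up, the work surface at z = 0. Lengths are in m, angles in degrees, forces in N, time in s.
With the tool pointing down it reaches from about 0.4 to 0.825 m from the base axis. Payload 7 kg.
Tool frame: the origin (TCP) lies at the very end of the fingers, on their centre line; the grasp point (between the pads) lies 19 mm behind it (ctrl.hold_point_z is the distance from the TCP to the grasp point, in m); z points along the fingers, y is the line along which they close (so a half turn about z gives the same grasp; the last joint's range is limited). The gripper opens to 88 mm and grips with 3 to 60 N. Pads are 19 mm wide; open, the fingers measure 130 mm over their backs; the gripper's body (78 mm by 193 mm) begins 47 mm behind the grasp point.
Start: joints at [81.652, 20.546, 0.682, 0, -70.136, -16.507], TCP at [0.284, 0.612, 0.227] pointing down, gripper open.
Joint ranges: [-176.03, 176.03], [-82.01, 121.73], [-58.28, 71.71], [-173.87, 95.51], [-174.79, -0.11], [-173.66, 173.66]. Speed limits (degrees/s): [136.94, 136.94, 172.46, 180, 180, 180].

INTERFACE

Orientations are given as [roll, pitch, yaw] about the fixed x, y, z axes, in that order (R = Rz(yaw) Ry(pitch) Rx(roll)).
In Python, from plant import sensors, viewer, workorder, ctrl gives the robot as it stands.
- The arm moves only by the shell command python3 -m pendant 'ROWS'. ROWS is JSON, a list of rows, each a list of 3 entries, a list of its own where there are three numbers: the opening, from -1 (shut) to 1 (fully open), so that 0 is half open, then the shift along the tool's x, y, z in m, then the turn, a rotation vector about the tool's x, y, z in degrees. A call has 1 to 10 rows; each row is the pose to reach, as a shift and turn from the pose commanded when the call began, along the tool's axes at that moment; what a row does not reach only later rows make up. A row lasts 1/12 s, in which the tool goes at most 41.7 mm and 7.16 degrees, less where a joint would pass 70% of its speed; a pose out of reach is approached as far as the arm can. A call with a gripper value outside its range is refused whole. The fingers move at their own pace and stop on an object; the grip force is fixed at half the most. Time passes only in rows, so rows that repeat a pose let the fingers close. It gives the time, the measured TCP pose, the force, the opening and the grip force at its end, in the units of the state.
- sensors.get_obs(): the state, without advancing time (a new reading comes with each control period).
- viewer.snapshot(name): name is "scene" or "top" or "wrist"; returns the picture (384x512x3 uint8, red, green, blue); there is no depth.
- viewer.camera_params(name): a dict with "fx", "fy", "cx", "cy" (pixels), "extrinsics" (4x4, takes a point from world to camera coordinates). Camera axes: x right, y up, looking along -z (the intrinsics and any distortion apply to the point x, -y, -z); pixel columns grow to the right and rows downward; lengths in m; the calibration is good to about 2 mm. A picture is of the moment at which its call begins: read the wrist's pose just before it. camera_params takes no time and is no camera call; for the wrist camera it gives the pose at the moment of the call.
- workorder.close_job(): hands the job in; it is judged then, once.
The state is a dict: "clock": time; "joint_pos": joint angles; "qvel": joint speeds; "tau": joint torques, N m; "tool_pos": TCP position; "orientation": TCP orientation; "force": force on the tool from outside, world axes, zero at the start; "moment": the same for the moment, N m; "opening": finger opening in m; "gripper_force": force on a finger pad.
Only numpy, scipy, OpenCV 4.12 (cv2) and the standard library are available. Lean on these libraries where they do the work, as an engineer would, in place of code of your own. Each camera call takes 0.05 s, during which the arm holds its last target. There are 200 camera calls.

TASK

Two metal test panels stand on edge in two like stands, each kept in by a finger on a captive T-handled nut. Find the panel that has the small corner notch at its bare, labelled end; turn the nut of its stand by hand a full quarter turn counter-clockwise (seen from above), so that the keeper finger swings off the panel. Then take that panel by its bare notched end only, never touching the coated part with the fingers, lift it until its middle is at least 20 cm above the bench, tilt it so that the label side looks up at 45 degrees or flatter, and finish still holding it there, steady; leave the other panel, its nut, the cup, the bottle and the spanner alone.

Things in the scene. Friction and masses are not known exactly. Their poses are not given: they have to be found in the camera images.
- panel_center (a point): Centre of the notched panel: metal plate 150 (x) x 5 (y) x 65 mm (z), 60 to 130 g, on its long edge in its stand's slot, upper edge 75 mm above the bench. x points to the bare end, z to the upper edge, y out of the side with the 34 mm square white label, which is on the bare end. A 15 x 15 mm square notch is cut from the bare end's upper corner. With the keeper off it lifts straight up.
- stand_grip (a point): Centre of the T-handle of the nut on the notched panel's stand, on the nut's upright axis, 104 mm above the bench; turns with the nut. Steel bar 40 mm long (y), 10 mm thick (x), 24 mm high, pinched across its thickness from above. 25 mm below it a keeper finger, 9 mm wide and 4 mm thick, reaches 42 mm from the axis along +y, 2 mm above the panel's upper edge.
- stand_nut (a joint): Turn of that nut (rad): 0 = keeper finger square across the panel; grows counter-clockwise seen from above to a stop at 1.57 (finger parallel to the panel, pointing away from the notched end). Starts at 0 to 0.25, stays where left (friction 0.04 N m). A full quarter turn counts from 1.25.
- plain_panel_center (a point): Centre of the other panel, of the same size, with no notch and no label, in a stand of the same shape with the same nut and keeper; axes as for the notched panel. Must stay.
- plain_stand_nut (a joint): Turn of the nut on the other stand; must stay.
- panel_coat: The coated part of the notched panel, grey on both sides, from x = -75 to +20 mm; the fingers may not touch it. Origin and axes as body panel.
- panel: The whole notched panel; origin at the middle of its lower edge (10 mm above the bench at the start), axes as point panel_center. Bare aluminium from x = +20 to +75 mm. Good pinch: from above across the 5 mm thickness, at x = +44 mm, 12 to 15 mm below the upper edge. Seen from the label side, notched edge up, the notch is at the top left.
- sample_cup_2_center (a point): Centre of a small clear plastic cup, 60 mm wide, 55 mm high; a bystander.
- dropper_bottle_center (a point): Centre of a brown dropper bottle, 37 mm wide, 117 mm high; a bystander.
- spanner_center (a point): Centre of a double spanner, 27 x 170 x 8 mm, lying on the bench; a bystander.
- stand: Steel stand of the notched panel, fixed to the bench; origin on the bench under the panel's middle, axes as the standing panel. Base 178 x 88 x 10 mm (y -56 to +32 mm). Two rails along x, 7 mm apart inside, up to 35 mm above the bench, form the slot. The nut's post is at x = -35, y = -34 mm: towards the coated end, on the side away from the label.
- blue_carton: A blue carton that hangs over the back of the bench, fixed: it fills about x 0.56 to 0.72, y -0.08 to 0.16 from 0.27 m above the bench upwards (world axes). A high wrist that swings past it must keep nearer to the robot.
There are look-alikes about, which are no part of the job. What is shaped like the panel but orange or red is not meant.

How it is judged (in metres and radians):
On the way, in this order (a step that is already met when the one before it is completed fails the run):
1. the nut of the notched panel's stand is turned open, the panel still in its slot (value of joint stand_nut above 1.25 rad and height (world z) of panel_center below 0.06 m), for 0.1 s.
2. the notched panel is lifted out, held by the fingers (height (world z) of panel_center above 0.11 m and contact force between the fingers and panel above 1 N), for 0.2 s.
At the end, for the whole second after the job is handed in: The notched panel is held still by the fingers on its bare end, its centre more than 19 cm above the bench, its label side facing up within 55 degrees of straight up; the nut of its stand is still open (over 1.1 rad) and the other panel is in its place (height (world z) of panel_center above 0.19 m and angle between panel_center's own y axis and vertical below 0.96 rad and contact force between the fingers and panel above 1 N and contact force between the fingers and panel_coat below 0.5 N and linear speed of panel below 0.03 m/s and angular speed of panel below 0.2 rad/s and value of joint stand_nut above 1.1 rad and distance of plain_panel_center from where it was at the start of the episode below 0.02 m); the arm keeps its last pose, push and grip.
It fails at once if the fingers touch the coated part of the notched panel (contact force between the fingers and panel_coat above 1 N).
It fails at once if the other panel is moved by over 2 cm (distance of plain_panel_center from where it was at the start of the episode above 0.02 m).
It fails at once if the other stand's nut is turned (beyond 0.4 rad) (value of joint plain_stand_nut above 0.4 rad).
It fails at once if the cup, the bottle or the spanner is moved by over 3 cm (distance of any of sample_cup_2_center, dropper_bottle_center, spanner_center from where it was at the start of the episode above 0.03 m).
It also fails if it takes over 48 s, if anything falls off the work surface, if the arm or the gripper's body presses on something with over 40 N, if the wrist force passes 120 N, or if a joint passes its speed limit or range.

## Working session

There is one attempt and no reset: what is moved stays moved. The work goes in short steps, Python scripts to look and compute and a shell command to move; the robot and the scene stay as the last step left them, time stands still between calls to the robot, and variables do not carry over. Pictures are saved under pics/ and viewed, at most 10 in all, crops included, and the job is handed in when it is done.

```bash
mkdir -p pics; cat > h.py <<'E'
import numpy as np, cv2
from plant import sensors, viewer, workorder, ctrl
from scipy.spatial.transform import Rotation as R
def snap(n,f,crop=None,s=1):
    p=viewer.camera_params(n); im=viewer.snapshot(n)[:,:,::-1]
    cv2.imwrite(f'pics/{f}_raw.png',im); np.save(f'pics/{f}.npy',p,allow_pickle=True)
    return im,p
def ray(p,u,v):
    E=np.array(p['extrinsics']); d=np.array([(u-p['cx'])/p['fx'],-(v-p['cy'])/p['fy'],-1.])
    return -E[:3,:3].T@E[:3,3], E[:3,:3].T@d
def atz(p,u,v,z):
    o,d=ray(p,u,v); return o+d*(z-o[2])/d[2]
def proj(p,P):
    E=np.array(p['extrinsics']); c=np.atleast_2d(P)@E[:3,:3].T+E[:3,3]
    return np.c_[p['cx']+p['fx']*c[:,0]/-c[:,2], p['cy']-p['fy']*c[:,1]/-c[:,2]]
E
python3 - <<'E'
from h import *
a,p=snap('scene','s0'); b,q=snap('top','t0')
print(p,q,sensors.get_obs(),ctrl.hold_point_z)
cv2.imwrite('pics/s0.png',cv2.resize(a,(800,600),interpolation=2));cv2.imwrite('pics/t0.png',cv2.resize(b,(800,600),interpolation=2))
E
```

```text
{'fx': 430.80624268708533, 'fy': 430.80624268708533, 'cx': 253.70936759290908, 'cy': 191.57665816729696, 'extrinsics': array([[ 0.77464215, -0.63238367,  0.00452006, -0.24298404],
       [ 0.25312599,  0.3166023 ,  0.91416093, -0.39586778],
       [-0.57953151, -0.70700345,  0.40532624, -0.89618669],
       [ 0.        ,  0.        ,  0.        ,  1.        ]])} {'fx': 372.84734476703, 'fy': 372.84734476703, 'cx': 255.79517966292366, 'cy': 195.609468523199, 'extrinsics': array([[ 0.02619202, -0.99952796, -0.01605713,  0.289474  ],
       [ 0.99547406,  0.02461118,  0.09179151, -0.55633979],
       [-0.09135299, -0.01838866,  0.99564878, -1.35216005],
       [ 0.        ,  0.        ,  0.        ,  1.        ]])} {'clock': 0.1, 'joint_pos': array([ 8.16527189e+01,  2.05866945e+01,  6.37374314e-01, -1.59393617e-02,
       -7.01342211e+01, -1.65062762e+01]), 'qvel': array([-0.06631913, -0.0956173 ,  0.21456315,  0.11685866,  0.12058981,
       -0.03983008]), 'tau': array([-1.84464887e-03, -5.84163308e+01,  2.93752867e+01,  7.01543882e+00,
        1.02342243e-02, -4.38102734e-05]), 'tool_pos': array([0.28356062, 0.61206811, 0.22571668]), 'orientation': array([ 1.79915644e+02, -9.37051729e-03, -2.48589778e+01]), 'force': array([-0.07756028, -0.89049262, -0.64524165]), 'moment': array([ 0.02195405, -0.02263349,  0.04572366]), 'gripper_force': 0.0, 'opening': 0.08768243289366684} 0.0188
```

View pics/s0.png

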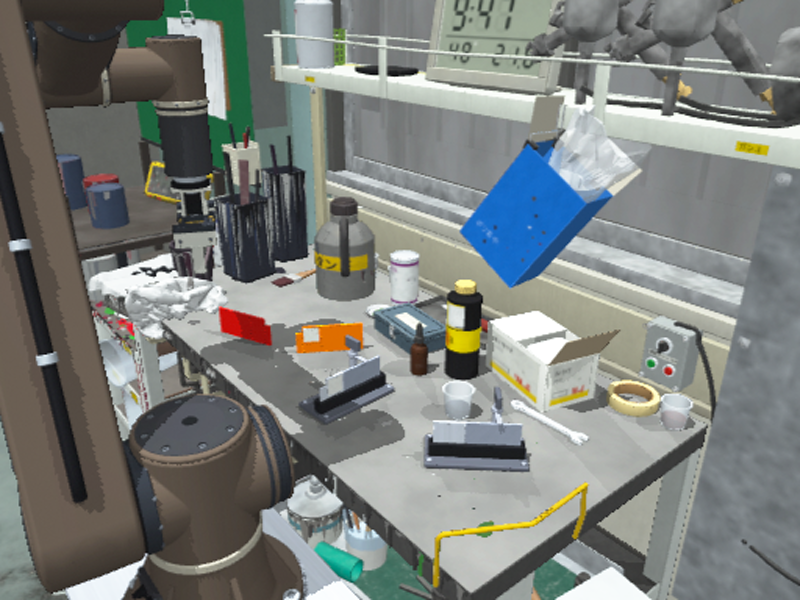

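View pics/t0.png

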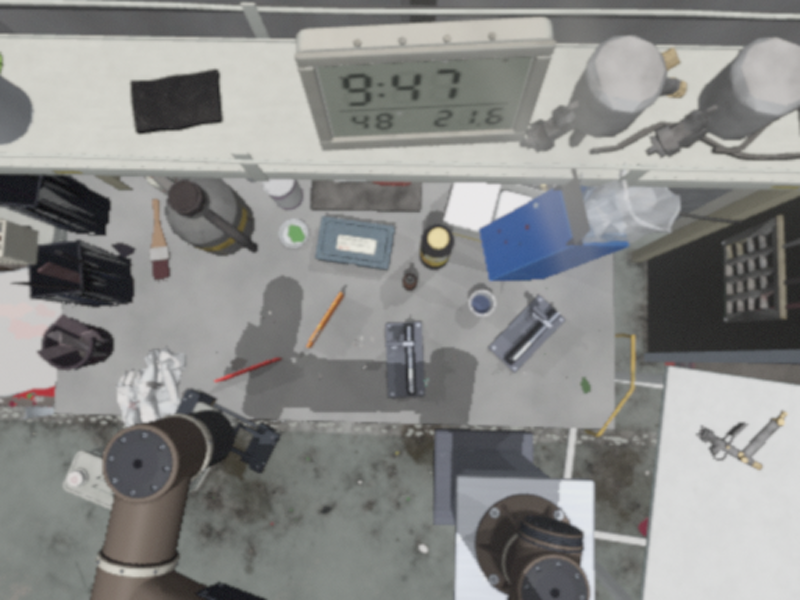

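The two stands are at about (350,390) and (475,445) in the scene view, and at (405,358) and (527,332) in the top view. I'll enlarge both.

```bash
python3 - <<'E'
import cv2,numpy as np
s=cv2.imread('pics/s0_raw.png');t=cv2.imread('pics/t0_raw.png')
# scene x185-345,y210-310 (160x100)x5 ; top x240-370,y180-260
a=cv2.resize(s[208:308,185:345],(800,500),interpolation=2)
b=cv2.resize(t[180:260,240:368],(800,500),interpolation=2)
cv2.imwrite('pics/s1.png',a);cv2.imwrite('pics/t1.png',b)
E
```

```text
(no output)
```

View pics/s1.png

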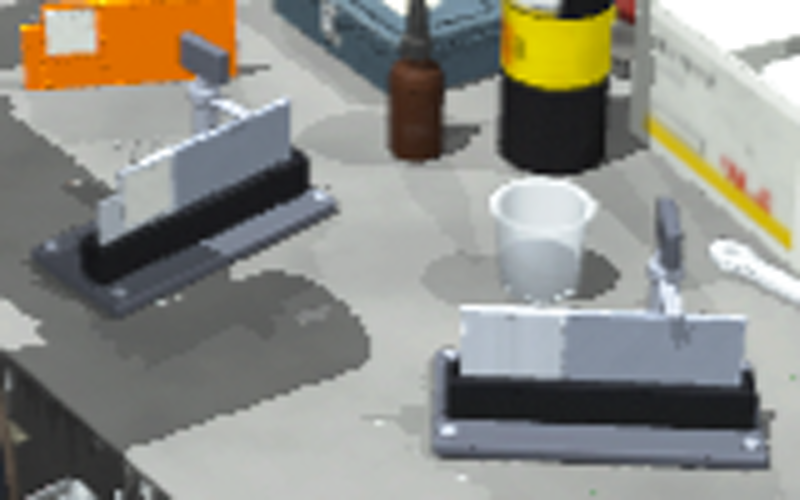

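View pics/t1.png

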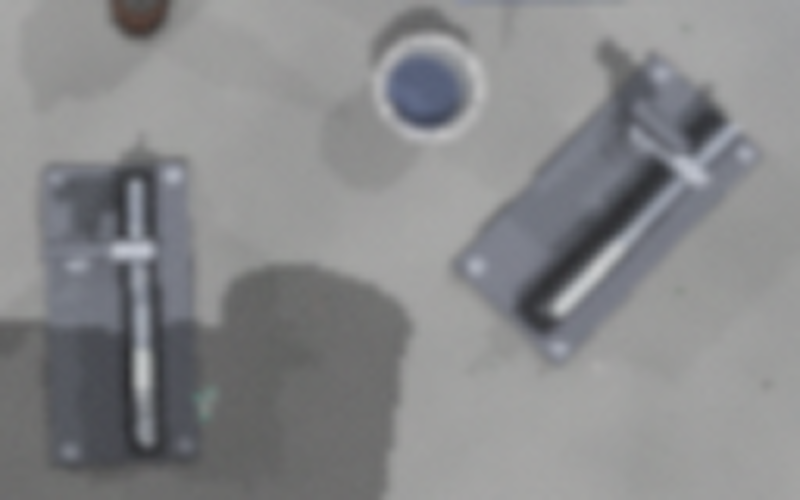

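The left stand holds the notched panel: the label faces the camera, the notch is top left, and the bare end points to the robot. I'll fit its pose from points in both views.

```bash
python3 - <<'E'
from h import *
from scipy.optimize import least_squares
p=np.load('pics/s0.npy',allow_pickle=True).item();q=np.load('pics/t0.npy',allow_pickle=True).item()
T=[((40,165),(-.089,-.056,.01)),((187,160),(-.089,.032,.01)),((200,462),(.089,.032,.01)),((55,465),(.089,-.056,.01)),((147,445),(.075,0,.06)),((134,182),(-.075,0,.075))]
S=[((289,98),(-.075,0,.075)),((118,175),(.06,0.0025,.075)),((100,200),(.075,.0025,.06)),((338,203),(-.089,.032,.01)),((115,302),(.089,.032,.01)),((35,250),(.089,-.056,.01))]
def P(x,L):
    L=np.array(L); c,s=np.cos(x[2]),np.sin(x[2]); return L@np.array([[c,s,0],[-s,c,0],[0,0,1]])+[x[0],x[1],0]
tu=np.array([a for a,_ in T])/6.25+[239.58,179.58]; su=np.array([a for a,_ in S])/5+[184.6,207.6]
f=lambda x:np.r_[(proj(q,P(x,[b for _,b in T]))-tu).ravel(),(proj(p,P(x,[b for _,b in S]))-su).ravel()]
r=least_squares(f,[.5,.05,np.pi],loss='soft_l1');print(r.x[:2],np.degrees(r.x[2]),f(r.x).reshape(-1,2).round(1).tolist())
print('nut',P(r.x,[(-.035,-.034,.104)]),'grasp',P(r.x,[(.044,0,.062)]))
# keeper tip direction / handle in scene: bar ends top
for U in [(182,35),(226,55)]: print(atz(p,U[0]/5+184.6,U[1]/5+207.6,.116))
print('keeper tip est',atz(q,155/6.25+239.58,248/6.25+179.58,.079), atz(q,110/6.25+239.58,250/6.25+179.58,.079))
E
```

```text
[0.42376316 0.27764359] 183.64236754395824 [[0.1, 0.4], [0.1, 0.3], [-0.0, 0.1], [-0.6, 0.4], [-0.3, 0.0], [0.1, -0.1], [0.2, -0.1], [0.6, -0.3], [0.3, 0.9], [0.5, -0.9], [0.3, 0.8], [-1.3, -0.9]]
nut [[0.45653249 0.31379841 0.104     ]] grasp [[0.37985204 0.27484834 0.062     ]]
[0.45000016 0.32901805 0.116     ]
[0.45541131 0.29014263 0.116     ]
keeper tip est [0.46076266 0.26999529 0.079     ] [0.45897485 0.2954605  0.079     ]
```

```bash
cat >> h.py <<'E'
def delta(pos,Rt,cmdpos=None,cmdR=None):
    o=sensors.get_obs()
    p0=np.array(o['tool_pos']) if cmdpos is None else np.array(cmdpos); R0=R.from_euler('xyz',o['orientation'],degrees=True) if cmdR is None else cmdR
    print('shift',(R0.inv().apply(np.array(pos)-p0)).round(4),'turn',(R0.inv()*Rt).as_rotvec(degrees=True).round(2))
down=lambda y:R.from_euler('xyz',[180,0,y],degrees=True)
E
python3 - <<'E'
from h import *
p=np.load('pics/s0.npy',allow_pickle=True).item();q=np.load('pics/t0.npy',allow_pickle=True).item()
print('bottle',atz(p,420*.64,372*.64,0),'black',atz(p,462*.64,375*.64,0),'cup',atz(p,457*.64,415*.64,0))
b=atz(p,462*.64,375*.64,0);print([ (z,proj(p,[b[0],b[1],z])/.64) for z in (.2,.25)])
delta([.4565,.3138,.20],down(-84))
E
```

```text
bottle [0.60411257 0.27593583 0.        ] black [0.66540704 0.21046308 0.        ] cup [0.55183958 0.10784322 0.        ]
[(0.2, array([[466.39015641, 288.35059055]])), (0.25, array([[467.57136152, 265.03690522]]))]
shift [0.2823 0.1979 0.0261] turn [ 7.000e-02 -5.000e-02  5.914e+01]
```

```bash
python3 -m pendant '[[1,[0.2823,0.1979,0.0261],[0,0,59.1]],[1,[0.2823,0.1979,0.0261],[0,0,59.1]],[1,[0.2823,0.1979,0.0261],[0,0,59.1]],[1,[0.2823,0.1979,0.0261],[0,0,59.1]],[1,[0.2823,0.1979,0.0261],[0,0,59.1]],[1,[0.2823,0.1979,0.0261],[0,0,59.1]],[1,[0.2823,0.1979,0.0261],[0,0,59.1]],[1,[0.2823,0.1979,0.0261],[0,0,59.1]],[1,[0.2823,0.1979,0.0261],[0,0,59.1]],[1,[0.2823,0.1979,0.0261],[0,0,59.1]]]'
python3 -m pendant '[[1,[0,0,0],[0,0,0]],[1,[0,0,0],[0,0,0]],[1,[0,0,0],[0,0,0]]]'
python3 - <<'E'
from h import *
a,p=snap('wrist','w0');print(sensors.get_obs()['tool_pos'],sensors.get_obs()['orientation'],sensors.get_obs()['joint_pos'].round(1))
cv2.imwrite('pics/w0.png',cv2.resize(a,(800,600),interpolation=2))
print(proj(p,[[.4565,.3138,.116],[.4584,.2939,.116],[.4546,.3337,.116],[.37985,.27485,.075]])*1.5625)
E
```

```text
clock: 0.93
tool_pos: [0.4576, 0.3111, 0.2]
orientation: [179.9, -0.0, -84.3]
force: [-0.3, 0.0, 0.3]
opening: 0.0877
gripper_force: 0.0
clock: 1.18
tool_pos: [0.4563, 0.3152, 0.2004]
orientation: [180.0, 0.0, -83.8]
force: [-1.3, 0.4, 0.2]
opening: 0.0878
gripper_force: 0.0
[0.45625249 0.31526451 0.20040526] [ 1.79997917e+02  1.07732214e-03 -8.38382267e+01] [ 54.9  10.4 -16.9  -0.  -62.8 -48.7]
[[397.00915874 308.20281155]
 [397.47747049 272.69345573]
 [396.56092758 342.18957222]
 [527.05582996 241.36503679]]
```

View pics/w0.png

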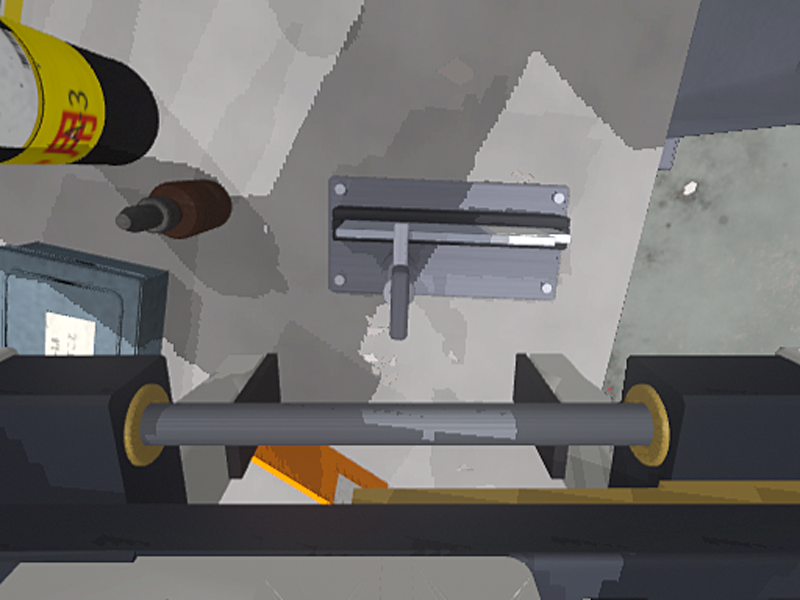

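The wrist view shows the handle from (401,266) to (399,340), within 2 mm of the prediction. I'll go down and close on it.

```bash
python3 -m pendant '[[1,[0.0007,0.0014,0.03],[0,0,0]],[1,[0.0007,0.0014,0.06],[0,0,0]],[1,[0.0007,0.0014,0.09],[0,0,0]],[1,[0.0007,0.0014,0.112],[0,0,0]],[1,[0.0007,0.0014,0.112],[0,0,0]],[0,[0.0007,0.0014,0.112],[0,0,0]],[-0.4,[0.0007,0.0014,0.112],[0,0,0]],[-0.4,[0.0007,0.0014,0.112],[0,0,0]],[-1,[0.0007,0.0014,0.112],[0,0,0]],[-1,[0.0007,0.0014,0.112],[0,0,0]]]'
python3 -m pendant '[[-1,[0,0,0],[0,0,0]],[-1,[0,0,0],[0,0,0]],[-1,[0,0,0],[0,0,0]],[-1,[0,0,0],[0,0,0]],[-1,[0,0,0],[0,0,0]],[-1,[0,0,0],[0,0,0]]]'
```

```text
clock: 2.07
tool_pos: [0.4558, 0.314, 0.0897]
orientation: [-179.9, 0.1, -83.9]
force: [-0.6, -0.2, 0.8]
opening: 0.0598
gripper_force: 0.0
clock: 2.57
tool_pos: [0.4554, 0.3134, 0.0884]
orientation: [180.0, -0.0, -84.0]
force: [-0.1, -1.4, -0.4]
opening: 0.0197
gripper_force: 0.0
```

```bash
python3 -m pendant '[[-1,[0,0,0],[0,0,0]],[-1,[0,0,0],[0,0,0]],[-1,[0,0,0],[0,0,0]],[-1,[0,0,0],[0,0,0]],[-1,[0,0,0],[0,0,0]],[-1,[0,0,0],[0,0,0]]]'; python3 -c "from h import *;print(sensors.get_obs()['joint_pos'])"
```

```text
clock: 3.07
tool_pos: [0.4551, 0.3133, 0.0883]
orientation: [180.0, -0.0, -84.0]
force: [-2.6, -0.1, 1.1]
opening: 0.0104
gripper_force: 29.9
[ 5.48429438e+01  1.66644448e+01 -2.50855571e+01 -1.68048358e-02
 -4.82749614e+01 -4.87931159e+01]
```

```bash
python3 -m pendant '[[-1,[0,0,0],[0,0,-6]],[-1,[0,0,0],[0,0,-12]],[-1,[0,0,0],[0,0,-18]],[-1,[0,0,0],[0,0,-24]],[-1,[0,0,0],[0,0,-30]],[-1,[0,0,0],[0,0,-36]],[-1,[0,0,0],[0,0,-42]],[-1,[0,0,0],[0,0,-42]],[-1,[0,0,0],[0,0,-42]]]'
```

```text
clock: 3.82
tool_pos: [0.4554, 0.3134, 0.0884]
orientation: [180.0, -0.0, -42.1]
force: [-1.0, 0.6, -1.0]
opening: 0.0098
gripper_force: 30.0
```

```bash
python3 -m pendant '[[-1,[0,0,0],[0,0,-6]],[-1,[0,0,0],[0,0,-12]],[-1,[0,0,0],[0,0,-18]],[-1,[0,0,0],[0,0,-24]],[-1,[0,0,0],[0,0,-30]],[-1,[0,0,0],[0,0,-36]],[-1,[0,0,0],[0,0,-42]],[-1,[0,0,0],[0,0,-42]],[-1,[0,0,0],[0,0,-42]]]'; python3 -c "from h import *;o=sensors.get_obs();print(o['moment'])"
```

```text
clock: 4.57
tool_pos: [0.4555, 0.3137, 0.0884]
orientation: [-180.0, -0.0, -0.3]
force: [-0.4, 1.5, -2.4]
opening: 0.0098
gripper_force: 30.0
[0.65459358 0.13810431 0.06284265]
```

```bash
python3 -m pendant '[[-0.3,[0,0,0],[0,0,0]],[-0.3,[0,0,0],[0,0,0]],[-0.3,[0,0,0],[0,0,0]],[-0.3,[0,0,0],[0,0,0]],[-0.3,[0,0,-0.03],[0,0,0]],[-0.3,[0,0,-0.06],[0,0,0]],[0,[0,0,-0.09],[0,0,0]],[0,[0,0,-0.112],[0,0,0]],[0,[0,0,-0.112],[0,0,0]],[0,[0,0,-0.112],[0,0,0]]]'
python3 - <<'E'
from h import *
delta([.3790,.2748,.17],down(3.64),cmdpos=[.4552,.313,.2],cmdR=down(0))
E
```

```text
clock: 5.4
tool_pos: [0.4559, 0.3139, 0.2021]
orientation: [-179.8, -0.1, -0.0]
force: [-0.4, -0.8, -0.6]
opening: 0.0433
gripper_force: 0.0
shift [-0.0762  0.0382  0.03  ] turn [ 0.    0.   -3.64]
```

```bash
python3 -m pendant '[[0,[-0.0381,0.0191,0],[0,0,-2]],[0,[-0.0762,0.0382,0],[0,0,-3.6]],[0,[-0.0762,0.0382,0],[0,0,-3.6]],[0,[-0.0762,0.0382,0],[0,0,-3.6]],[0,[-0.0762,0.0382,0],[0,0,-3.6]]]'
python3 - <<'E'
from h import *
a,p=snap('wrist','w1');o=sensors.get_obs();print(o['tool_pos'],o['orientation'])
cv2.imwrite('pics/w1.png',cv2.resize(a,(800,600),interpolation=2))
x=np.array([.42376,.27764]);t=np.radians(183.64);c,s=np.cos(t),np.sin(t)
W=lambda l:[x[0]+c*l[0]-s*l[1],x[1]+s*l[0]+c*l[1],l[2]]
print(proj(p,[W(l) for l in [(.06,-.0025,.075),(.06,.0025,.075),(.075,0,.06),(-.075,0,.075),(.02,0,.075),(.044,0,.075),(.079,-.046,.01),(.089,-.056,.01),(.089,.032,.01)]])*1.5625)
E
```

```text
clock: 5.82
tool_pos: [0.3791, 0.2751, 0.2003]
orientation: [-180.0, -0.0, 3.7]
force: [0.4, 1.0, 0.5]
opening: 0.0436
gripper_force: 0.0
[0.37947705 0.27538989 0.20026552] [ 1.79992387e+02 -5.95165881e-03  3.63501606e+00]
[[391.34150323 314.01131102]
 [399.09283901 314.01410653]
 [395.28271311 328.18197681]
 [395.11982864  85.86175249]
 [395.19096331 252.6453188 ]
 [395.20690587 290.02451416]
 [337.32655286 311.7833442 ]
 [325.23326103 323.7394297 ]
 [435.57283061 323.78166431]]
```

View pics/w1.png

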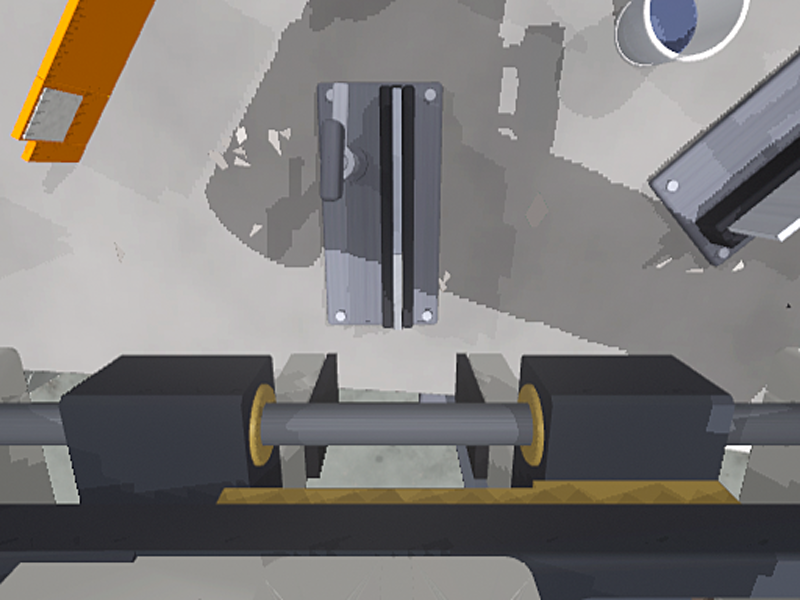

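```bash
python3 -c "
from h import *
print(ray(viewer.camera_params('wrist'),250,190)[0]-sensors.get_obs()['tool_pos'])"
python3 -m pendant '[[0,[0,0.0013,0.035],[0,0,0]],[0,[0,0.0013,0.07],[0,0,0]],[0,[0,0.0013,0.1],[0,0,0]],[0,[0,0.0013,0.12],[0,0,0]],[0,[0,0.0013,0.12],[0,0,0]],[0,[0,0.0013,0.12],[0,0,0]]]'
```

```text
[0.0758084  0.00377849 0.15892199]
clock: 6.37
tool_pos: [0.3796, 0.2735, 0.0795]
orientation: [179.8, 0.1, 3.6]
force: [-0.4, 1.1, 0.8]
opening: 0.0437
gripper_force: 0.0
```

```bash
python3 -m pendant '[[0,[0,0,0.02],[0,0,0]],[0,[0,0,0.0365],[0,0,0]],[0,[0,0,0.0365],[0,0,0]],[0,[0,0,0.0365],[0,0,0]],[-1,[0,0,0.0365],[0,0,0]],[-1,[0,0,0.0365],[0,0,0]],[-1,[0,0,0.0365],[0,0,0]],[-1,[0,0,0.0365],[0,0,0]],[-1,[0,0,0.0365],[0,0,0]],[-1,[0,0,0.0365],[0,0,0]]]'
python3 -m pendant '[[-1,[0,0,0],[0,0,0]],[-1,[0,0,0],[0,0,0]],[-1,[0,0,0],[0,0,0]],[-1,[0,0,0],[0,0,0]]]'
```

```text
clock: 7.2
tool_pos: [0.3794, 0.274, 0.0443]
orientation: [-180.0, -0.0, 3.6]
force: [-0.8, -0.3, -0.4]
opening: 0.0094
gripper_force: 0.0
clock: 7.53
tool_pos: [0.3793, 0.2739, 0.0441]
orientation: [-180.0, -0.0, 3.7]
force: [-1.8, -0.5, 3.7]
opening: 0.0051
gripper_force: 30.0
```

```bash
python3 -m pendant '[[-1,[0,0,-0.01],[0,0,0]],[-1,[0,0,-0.025],[0,0,0]],[-1,[0,0,-0.045],[0,0,0]],[-1,[0,0,-0.065],[0,0,0]],[-1,[0,0,-0.085],[0,0,0]],[-1,[0,0,-0.105],[0,0,0]],[-1,[0,0,-0.125],[0,0,0]],[-1,[0,0,-0.145],[0,0,0]],[-1,[0,0,-0.16],[0,0,0]],[-1,[0,0,-0.16],[0,0,0]]]'
python3 - <<'E'
from h import *
o=sensors.get_obs();print(o['joint_pos'].round(1),o['force'])
# tilt 55 about panel x axis at TCP, target tcp
t=np.radians(183.64);xp=np.array([np.cos(t),np.sin(t),0])
R0=down(3.64);R1=R.from_rotvec(xp*55,degrees=True)*R0
print('new tool z',R1.apply([0,0,1]),'panel y',R.from_rotvec(xp*55,degrees=True).apply([-np.sin(t),np.cos(t),0]))
delta([.42,.2735,.26],R1,cmdpos=[.379,.2735,.2035],cmdR=R0)
E
```

```text
clock: 8.37
tool_pos: [0.3803, 0.275, 0.2069]
orientation: [-179.8, -0.2, 3.7]
force: [0.2, -0.2, 0.4]
opening: 0.0051
gripper_force: 30.0
[ 60.    1.5 -26.2   0.1 -62.   33.6] [ 0.24983364 -0.24165644  0.38778448]
new tool z [ 0.05200572 -0.81749953 -0.57357644] panel y [ 0.0364148  -0.57241933  0.81915204]
shift [ 0.0409  0.0026 -0.0565] turn [-55.  -0.   0.]
```

```bash
python3 -m pendant '[[-1,[0.004,0.0003,-0.006],[-5,0,0]],[-1,[0.008,0.0006,-0.012],[-10,0,0]],[-1,[0.012,0.0009,-0.018],[-15,0,0]],[-1,[0.016,0.0012,-0.024],[-20,0,0]],[-1,[0.02,0.0014,-0.03],[-25,0,0]],[-1,[0.024,0.0016,-0.036],[-30,0,0]],[-1,[0.024,0.0016,-0.036],[-30,0,0]],[-1,[0.024,0.0016,-0.036],[-30,0,0]]]'
python3 - <<'E'
from h import *
o=sensors.get_obs();print(o['joint_pos'].round(1))
t=np.radians(183.64);xp=np.array([np.cos(t),np.sin(t),0])
R0=down(3.64);R1=R.from_rotvec(xp*55,degrees=True)*R0;Rm=R.from_rotvec(xp*30,degrees=True)*R0
delta([.42,.2735,.26],R1,cmdpos=np.array([.379,.2735,.2035])+R0.apply([.024,.0016,-.036]),cmdR=Rm)
E
```

```text
clock: 9.03
tool_pos: [0.4029, 0.2742, 0.2378]
orientation: [149.9, 0.1, 3.7]
force: [-0.6, 0.2, -0.8]
opening: 0.005
gripper_force: 30.0
[ 67.8  15.8 -16.6  12.6 -85.3  21.8]
shift [ 0.0169  0.0111 -0.0173] turn [-25.  -0.   0.]
```

```bash
python3 -m pendant '[[-1,[0.003,0.002,-0.003],[-5,0,0]],[-1,[0.006,0.004,-0.006],[-10,0,0]],[-1,[0.01,0.006,-0.01],[-15,0,0]],[-1,[0.013,0.009,-0.014],[-20,0,0]],[-1,[0.017,0.011,-0.017],[-25,0,0]],[-1,[0.017,0.011,-0.017],[-25,0,0]],[-1,[0.017,0.011,-0.017],[-25,0,0]],[-1,[0.017,0.011,-0.017],[-25,0,0]]]'
python3 -m pendant '[[-1,[0,0,0],[0,0,0]],[-1,[0,0,0],[0,0,0]],[-1,[0,0,0],[0,0,0]],[-1,[0,0,0],[0,0,0]],[-1,[0,0,0],[0,0,0]],[-1,[0,0,0],[0,0,0]]]'
python3 - <<'E'
from h import *
a,p=snap('scene','s2');print(sensors.get_obs()['qvel'].round(2))
b=cv2.resize(a[60:330,130:490],(800,600),interpolation=2);cv2.imwrite('pics/s2.png',b)
E
```

```text
clock: 9.7
tool_pos: [0.4203, 0.2734, 0.26]
orientation: [125.2, 0.0, 3.6]
force: [-0.1, -0.2, -0.7]
opening: 0.0046
gripper_force: 30.0
clock: 10.2
tool_pos: [0.4204, 0.2738, 0.2604]
orientation: [125.0, -0.0, 3.6]
force: [-1.1, -0.5, -0.8]
opening: 0.0049
gripper_force: 30.0
[ 0.07  0.26  0.06  0.09 -0.03 -0.02]
```

View pics/s2.png

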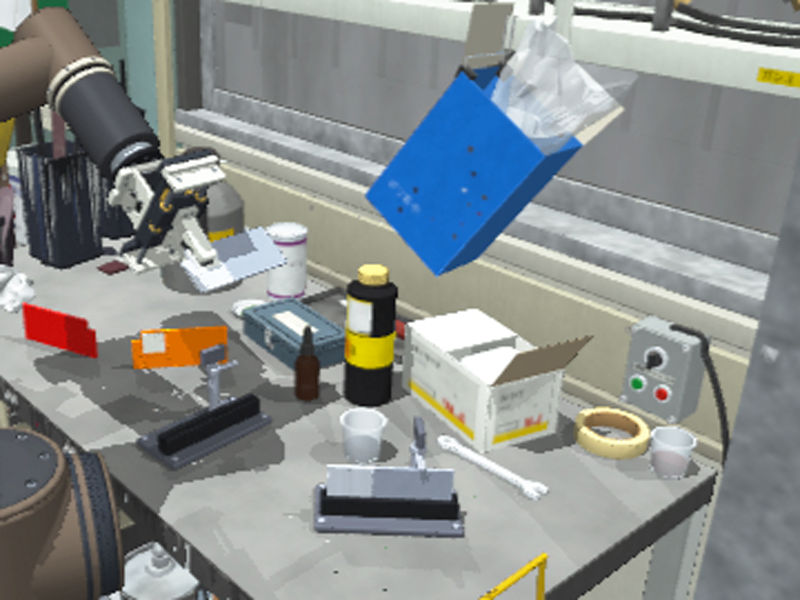

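The panel is held at (235,258), label side up at about 35° from vertical, with its centre at about 0.26 m. The keeper is open, and the other stand and the bystanders are where they were.

```bash
python3 -c "
from plant import workorder
print(workorder.close_job())"
```

```text
the job is handed in; nothing more can be done
None
```

I handed the job in at about 10 s of the 48 s limit. The notched panel is held steady by its bare end, centre about 26 cm up, its label side about 35° from straight up. Its nut is turned open by about 84°, and nothing else was touched. The judge's verdict was not shown.

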